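# Fit the spacer that fills the gap on the shaker

## Task

The vial rack on the shaker must not slide, so the gap between it and the orange fence has to be filled; the yellow spacer has been tried there and is too loose. Lift it out and stand it upright on the bench or its grey mat, then let the thicker spacer that just fits (the thickest that will go in, green or red) down into the gap, upright and fully home on the deck. The one not needed must be left standing upright on the bench or mat.

Things in the scene. Friction and masses are not known exactly. Their poses are not given: they have to be found in the camera images.
- spacer_thin: Yellow plastic spacer, the thinnest. Block 18 mm thick (y) x 40 wide (x) x 55 high with a centred grip tab on top, 16 thick (y) x 30 wide x 45 high: 100 mm high in all, 60 g. Origin: centre of underside, z up. Pinch the tab across its 16 mm, 20 mm below its top. Starts loose in the gap on the shaker, on the deck 70 mm above the bench.
- spacer_mid: Green plastic spacer, the middle one. Block 30 mm thick (y) x 40 wide (x) x 55 high with a centred grip tab on top, 16 thick (y) x 30 wide x 45 high: 100 mm high in all, 100 g. Origin: centre of underside, z up. Pinch the tab across its 16 mm, 20 mm below its top. Starts on a 2 mm grey mat on the bench, 200 mm from the red one; the place midway between them is free for the yellow one.
- spacer_thick: Red plastic spacer, the thickest. Block 42 mm thick (y) x 40 wide (x) x 55 high with a centred grip tab on top, 16 thick (y) x 30 wide x 45 high: 100 mm high in all, 140 g. Origin: centre of underside, z up. Pinch the tab across its 16 mm, 20 mm below its top. Starts on the grey mat at the other end from the green one; which end is which changes.
- fence: Orange fence fixed on the white shaker's deck: wall 120 mm long (x), 10 thick (y), 35 high, its top lip flaring away from the gap up to 47 mm above the deck. Origin: centre of underside, on the deck, z up; the gap begins 5 mm from it along +y. Pinned in one of two rows of holes: the gap from fence to rack is 36 or 48 mm wide.
- rack_face (a point): Foot, at deck height (70 mm above the bench), of the white vial rack's side facing the gap, mid-length. x along the gap, z up; the gap lies on the -y side, bounded by the parallel fence. Rack fixed, 150 mm long, its flared rim and vial caps up to 48 mm above the deck. A spacer fits with its y across the gap, either way round, underside on the deck.
Not all that is in view belongs to the job. Of the things that look like the spacer_thin, the middle-sized one is meant.

How it is judged:
On the way, in this order (a step that is already met when the one before it is completed fails the run):
1. the yellow spacer is out of the gap and stands upright, let go, on the bench or mat (height (world z) of spacer_thin below 0.008 m and angle between spacer_thin's own z axis and vertical below 0.17 rad and linear speed of spacer_thin below 0.03 m/s and contact force between the fingers and spacer_thin below 0.1 N), for 0.2 s.
2. the thickest spacer that fits is in the gap, upright on the deck (((y of fence in the frame of rack_face above -0.047 m and z of spacer_mid in the frame of rack_face between -0.006 and 0.006 m and angle between spacer_mid's own z axis and vertical below 0.17 rad and y of spacer_mid in the frame of rack_face between -0.042 and -0.008 m and x of spacer_mid in the frame of rack_face between -0.06 and 0.06 m and linear speed of spacer_mid below 0.03 m/s) or (y of fence in the frame of rack_face below -0.047 m and z of spacer_thick in the frame of rack_face between -0.006 and 0.006 m and angle between spacer_thick's own z axis and vertical below 0.17 rad and y of spacer_thick in the frame of rack_face between -0.042 and -0.008 m and x of spacer_thick in the frame of rack_face between -0.06 and 0.06 m and linear speed of spacer_thick below 0.03 m/s))), for 0.2 s.
At the end, for the whole second after the job is handed in: The thickest spacer that fits (green in the 36 mm gap, red in the 48 mm gap) stands in the gap, underside within 6 mm of the deck, within 60 mm of the rack's middle; yellow and the unused spacer stand on bench or mat (underside below 8 mm); all within 9.5 degrees of upright, at rest (((y of fence in the frame of rack_face above -0.047 m and z of spacer_mid in the frame of rack_face between -0.006 and 0.006 m and angle between each of spacer_mid, spacer_thick, spacer_thin's own z axis and vertical below 0.17 rad and y of spacer_mid in the frame of rack_face between -0.042 and -0.008 m and x of spacer_mid in the frame of rack_face between -0.06 and 0.06 m and linear speed of each of spacer_mid, spacer_thick, spacer_thin below 0.03 m/s and height (world z) of each of spacer_thick, spacer_thin below 0.008 m) or (y of fence in the frame of rack_face below -0.047 m and z of spacer_thick in the frame of rack_face between -0.006 and 0.006 m and angle between each of spacer_thick, spacer_mid, spacer_thin's own z axis and vertical below 0.17 rad and y of spacer_thick in the frame of rack_face between -0.042 and -0.008 m and x of spacer_thick in the frame of rack_face between -0.06 and 0.06 m and linear speed of each of spacer_thick, spacer_mid, spacer_thin below 0.03 m/s and height (world z) of each of spacer_mid, spacer_thin below 0.008 m))); the robot touches nothing.
It also fails if it takes over 54 s, if anything falls off the work surface, if the arm or the gripper's body presses on something with over 40 N, if the wrist force passes 120 N, or if a joint passes its speed limit or range.

## Robot

A 6-joint arm with a two-finger parallel gripper is mounted at the origin on the work surface. World frame = base frame: x ahead of the robot, y to its left, z up, the work surface at z = 0. Lengths are in m, angles in rad, forces in N, time in s.
With the tool pointing down it reaches from about 0.275 to 0.85 m from the base axis. Payload 5.2 kg.
Tool frame: the origin (TCP) lies midway between the tips of the shut fingers; the grasp point (between the pads) lies 19 mm behind it; z points along the fingers, y is the line along which they close (so a half turn about z gives the same grasp; the last joint's range is limited). The gripper opens to 85 mm and grips with 20 to 120 N. Pads are 22 mm wide; open, the fingers measure 114 mm over their backs; the gripper's body (76 mm by 85 mm) begins 54 mm behind the grasp point. The pads swing forward as they close: fully open they stand 13 mm farther back than shut.
Start: joints at [-1.541, 0.259, 1.535, -0, 1.348, -0.203], TCP at [0.127, -0.535, 0.211] pointing down, gripper open.
Joint ranges: [-3.14, 3.14], [-0.91, 2.08], [0.19, 2.58], [-1.22, 4.36], [0.22, 2.71], [-3.12, 3.12]. Speed limits (rad/s): [2.57, 2.57, 3.14, 3.14, 3.14, 3.14].

## Interface

Orientations are given as a rotation vector (axis times angle).
In Python, from station import r, optics gives the robot as it stands.
- The arm moves only by the tool servo_tool, never from a script. Its arguments are lists of equal length, an entry for each row: "turn": the turn, a rotation vector about the tool's x, y, z in degrees, a list of three; "linear": the shift along the tool's x, y, z in cm, a list of three; "hand": the gripper command: -1 is shut, 1 is fully open, values between are in proportion. In form: {"turn": [[wx, wy, wz], ...], "linear": [[x, y, z], ...], "hand": [hand, ...]}. A call has 1 to 8 rows; each row shifts and turns the commanded pose from where the row before left it, along the tool's axes as they then stand; what a row does not reach is not made up. A row lasts 1/10 s, in which the tool goes at most 50 mm and 8.59 degrees, less where a joint would pass 70% of its speed; a pose out of reach is approached as far as the arm can. A call with a gripper value outside its range is refused whole. The fingers move at their own pace and stop on an object; "force" is the grip in N (left out, the last holds). Time passes only in rows, so rows that do not move let the fingers close. It gives the time, the measured TCP pose, the force, the opening and the grip force at its end, in the units of the state.
- r.observe(): the state, without advancing time (a new reading comes with each control period).
- optics.snapshot(name): name is "scene" or "side" or "wrist"; returns (picture, depth): 420x560x3 uint8, red, green, blue; 420x560 float32, m along the optical axis (not along the pixel's ray), 0 where there is no reading.
- optics.camera_model(name): a dict with "camera_matrix" (3x3 intrinsics, pixels), "distortion" ([k1, k2, p1, p2, k3] as OpenCV has them; the pictures are not rectified), "world_from_camera" (4x4, takes a point from camera to world coordinates); the wrist camera has in their place "hand_eye" (4x4, takes a point from camera to tool coordinates, whose origin is the TCP and whose axes are the flange's). Camera axes: x right, y down, z forward; pixel columns grow to the right and rows downward; lengths in m; the calibration is good to about 2 mm. A picture is of the moment at which its call begins: read the wrist's pose just before it. camera_model takes no time and is no camera call.
- r.job_done(): hands the job in; it is judged then, once.
The state is a dict: "time": time; "q": joint angles; "dq": joint speeds; "joint_efforts": joint torques, N m; "tcp_pos": TCP position; "orientation": TCP orientation; "contact_force": force on the tool from outside, world axes, zero at the start; "torque": the same for the moment, N m; "opening": finger opening in m; "finger_force": force on a finger pad.
Only numpy, scipy, OpenCV 4.12 (cv2) and the standard library are available. Lean on these libraries where they do the work, as an engineer would, in place of code of your own. Each camera call takes 0.05 s, during which the arm holds its last target. There are 200 camera calls.

## Working session

There is one attempt and no reset: what is moved stays moved. The work goes in short steps, Python scripts to look and compute and a tool call to move; the robot and the scene stay as the last step left them, time stands still between calls to the robot, and variables do not carry over. Pictures are saved under pics/ and viewed, at most 10 in all, crops included, and the job is handed in when it is done.

Besides the shell and the picture viewer there is one more tool, called by a JSON object that holds its "op" and its "data", one argument or row to a line. servo_tool: Moves the arm, as the interface text tells. Its arguments: {"type":"object","properties":{"turn":{"type":"array","items":{"type":"array","items":{"type":"number"}}},"linear":{"type":"array","items":{"type":"array","items":{"type":"number"}}},"hand":{"type":"array","items":{"type":"number"}},"force":{"type":"number"}},"required":["turn","linear","hand"]}

```bash
ls; mkdir -p pics; cat > h.py <<'E'
import numpy as np, cv2
from station import r, optics
from scipy.spatial.transform import Rotation as R
def snap(n):
    s=r.observe(); p,d=optics.snapshot(n); m=optics.camera_model(n)
    if n=="wrist":
        T=np.eye(4);T[:3,:3]=R.from_rotvec(s["orientation"]).as_matrix();T[:3,3]=s["tcp_pos"];T=T@np.array(m["hand_eye"])
    else: T=np.array(m["world_from_camera"])
    K=np.array(m["camera_matrix"],float);D=np.array(m["distortion"],float)
    v,u=np.mgrid[0:420,0:560]
    uv=cv2.undistortPoints(np.stack([u,v],-1).reshape(-1,1,2).astype(float),K,D).reshape(420,560,2)
    P=np.dstack([uv*d[...,None],d])@T[:3,:3].T+T[:3,3]
    P[d==0]=np.nan
    return p,d,P,T
def save(f,p): cv2.imwrite("pics/"+f,np.ascontiguousarray(p[...,::-1]))
E
python3 - <<'E'
from h import *
out=[]
for n in ("scene","side"):
    p,d,P,T=snap(n); np.savez(n+".npz",p=p,P=P,T=T)
    save(n+".png",p); print(n,T[:3,3],T[:3,2])
s=r.observe();print(s)
E
```

```text
pics
scene [1.50557308 0.47444753 0.76636173] [-0.75835062 -0.36938529 -0.53708365]
side [0.2034351  0.55554885 0.47984528] [ 0.43020118 -0.72597269 -0.53655438]
{'time': 0.1, 'q': array([-1.54085808e+00,  2.59279809e-01,  1.53599946e+00, -3.11634821e-06,
        1.34800573e+00, -2.02785437e-01]), 'dq': array([ 7.06738103e-05, -1.58804970e-03, -4.20936147e-03,  5.12111858e-04,
        6.75238185e-04, -2.62919055e-04]), 'joint_efforts': array([ 3.06931914e-03, -4.46969140e+01, -2.91247201e+01, -1.48794102e-04,
        6.44800384e-03, -6.76048359e-06]), 'tcp_pos': array([ 0.1268593 , -0.53463318,  0.21004229]), 'orientation': array([-3.11867291e+00, -3.64542413e-01, -2.24580419e-04]), 'contact_force': array([ 0.19381041,  0.60662142, -0.64070924]), 'torque': array([ 0.01771169, -0.01696151, -0.03536974]), 'finger_force': 0.0, 'opening': 0.08543681550273462}
```

View pics/scene.png

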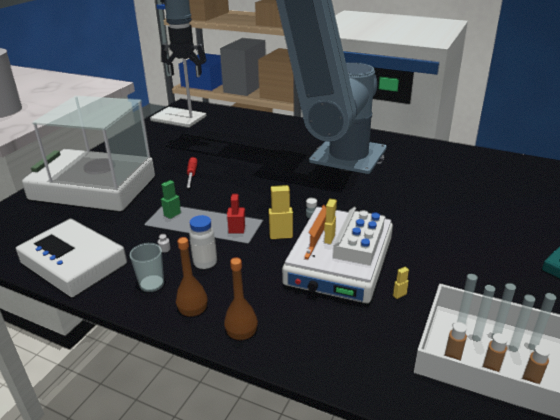

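View pics/side.png

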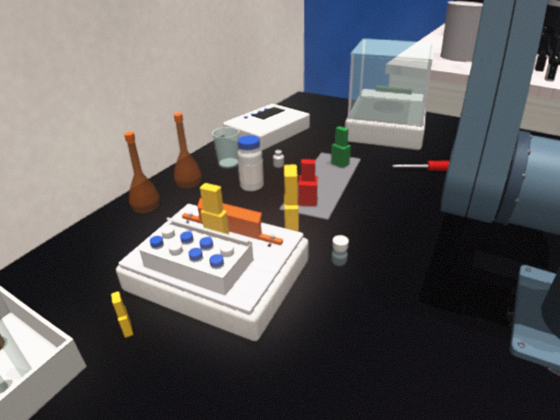

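The pictures show yellow in the gap at scene (330,222), with yellow decoys at (281,212) and (401,283). Green is at (171,200), red at (236,215), the orange fence at (316,235) and the rack at (360,235). Next I get their positions from depth.

```bash
cat >> h.py <<'E'
def mask(p,c):
    h=cv2.cvtColor(np.ascontiguousarray(p),cv2.COLOR_RGB2HSV);H,S,V=h[...,0].astype(int),h[...,1],h[...,2]
    lo,hi={"y":(18,32),"g":(50,85),"o":(6,14),"r":(172,184)}[c]
    return (((H>=lo)&(H<=hi))|((H+180>=lo)&(H+180<=hi)))&(S>130)&(V>60)
E
cat > m.py <<'E'
from h import *
for n in ("scene","side"):
    z=np.load(n+".npz");p,P=z["p"],z["P"]
    for c in "ygro":
        k,l,st,ce=cv2.connectedComponentsWithStats(mask(p,c).astype(np.uint8))
        for i in range(1,k):
            if st[i,4]<80: continue
            m=cv2.erode((l==i).astype(np.uint8),np.ones((3,3)))>0
            q=P[m];q=q[~np.isnan(q[:,0])]
            q=q[(np.abs(q[:,1])<1)&(q[:,0]<1)&(q[:,2]>-.02)]
            if len(q)<10: continue
            z0,z1=np.percentile(q[:,2],[1,99])
            t=q[q[:,2]>z1-.006]  # top face
            (cx,cy),(w,h),a=cv2.minAreaRect(t[:,:2].astype(np.float32))
            print(n,c,ce[i].round(),"z",z0.round(3),z1.round(3),"top",np.round([cx,cy,w,h],4),round(a,1),len(t),"med",np.median(q,0).round(3))
E
python3 m.py
```

```text
scene y [280. 214.] z 0.006 0.14 top [ 5.271e-01 -3.000e-04  8.300e-03  3.930e-02] 33.4 45 med [ 0.528 -0.001  0.07 ]
scene y [330. 221.] z 0.081 0.17 top [0.5783 0.1488 0.0308 0.0126] 4.5 20 med [0.591 0.152 0.126]
scene y [401. 283.] z 0.006 0.07 top [0.6225 0.3323 0.007  0.0179] 53.9 20 med [0.625 0.332 0.035]
scene g [388.  83.] z 0.012 0.058 top [-0.6717 -0.0501  0.021   0.0654] 1.2 26 med [-0.673 -0.05   0.036]
scene g [170. 199.] z 0.015 0.104 top [ 0.5515 -0.3223  0.0174  0.0295] 70.7 35 med [ 0.558 -0.316  0.057]
scene g [344. 291.] z 0.034 0.044 top [0.6968 0.2287 0.0058 0.0326] 10.3 29 med [0.697 0.229 0.039]
scene r [192. 165.] z 0.02 0.03 top [ 0.3085 -0.4152  0.0843  0.0175] 28.5 59 med [ 0.309 -0.415  0.026]
scene r [235. 215.] z 0.011 0.105 top [ 0.5416 -0.1227  0.034   0.0137] 22.8 39 med [ 0.555 -0.116  0.056]
scene o [317. 229.] z 0.08 0.117 top [0.5683 0.1171 0.1125 0.0088] 6.3 61 med [0.588 0.122 0.108]
scene o [189. 285.] z 0.016 0.179 top [ 0.8404 -0.0655  0.0172  0.0158] 35.6 51 med [ 0.849 -0.059  0.059]
scene o [239. 307.] z 0.013 0.18 top [0.8547 0.0636 0.0
[... 363 characters left out ...]
 0.013 0.102 top [ 0.5463 -0.3171  0.0083  0.0254] 59.7 24 med [ 0.536 -0.314  0.057]
side r [307. 183.] z 0.008 0.102 top [ 0.5396 -0.1201  0.023   0.0162] 27.1 62 med [ 0.534 -0.11   0.055]
side r [438. 165.] z 0.008 0.028 top [ 0.3169 -0.4075  0.0479  0.0157] 27.0 64 med [ 0.314 -0.403  0.02 ]
side o [185. 162.] z 0.007 0.176 top [ 0.8319 -0.0603  0.0104  0.0088] 19.3 21 med [ 0.824 -0.052  0.047]
side o [140. 184.] z 0.008 0.176 top [0.8466 0.0679 0.0128 0.0079] 69.0 30 med [0.838 0.074 0.048]
side o [196. 212.] z 0.075 0.113 top [0.6254 0.1235 0.0034 0.0112] 46.9 12 med [0.629 0.128 0.078]
side o [246. 222.] z 0.074 0.116 top [0.5447 0.1146 0.0697 0.0096] 5.5 190 med [0.536 0.12  0.1  ]
```

{"op": "servo_tool", "data": {
  "turn": [
    [0,0,0],
    [0,0,0],
    [0,0,0],
    [0,0,0],
    [0,0,0],
    [0,0,0],
    [0,0,0],
    [0,0,0]
  ],
  "linear": [
    [2,-1,-1.5],
    [3.7,-2,-1.5],
    [3.7,-2,-1.5],
    [3.7,-2,-1.5],
    [3.7,-2,-1],
    [3.7,-2,-1],
    [3.7,-2,-1],
    [3.7,-2,0]
  ],
  "hand": [1,1,1,1,1,1,1,1]
}}

```text
time: 0.9
tcp_pos: [0.3651, -0.3239, 0.3021]
orientation: [3.118, 0.364, 0.002]
contact_force: [0.7, -0.7, -0.5]
opening: 0.0853
finger_force: 0.0
```

{"op": "servo_tool", "data": {
  "turn": [
    [0,0,0],
    [0,0,0],
    [0,0,0],
    [0,0,0],
    [0,0,0]
  ],
  "linear": [
    [3.7,-2,0],
    [3.7,-2,0],
    [3.7,-2,0],
    [3.7,-2,0],
    [0,0,0]
  ],
  "hand": [1,1,1,1,1]
}}

```text
time: 1.4
tcp_pos: [0.492, -0.209, 0.3001]
orientation: [-3.117, -0.373, -0.001]
contact_force: [0.2, 0.2, 0.3]
opening: 0.0855
finger_force: 0.0
```

```bash
python3 - <<'E'
from h import *
p,d,P,T=snap("wrist"); np.savez("w1.npz",p=p,P=P,T=T); save("w1.png",p)
print(r.observe()["tcp_pos"],np.array(optics.camera_model("wrist")["hand_eye"]).round(3))
E
sed 's/("scene","side")/("w1",)/' m.py > m1.py; python3 m1.py
```

```text
[ 0.49042875 -0.21078243  0.3000416 ] [[ 0.001 -0.965 -0.261  0.066]
 [ 1.     0.001 -0.    -0.001]
 [ 0.    -0.261  0.965 -0.162]
 [ 0.     0.     0.     1.   ]]
w1 y [ 98. 102.] z 0.005 0.139 top [ 0.516  -0.0178  0.0166  0.0376] 64.5 165 med [ 0.522 -0.024  0.081]
w1 g [376. 138.] z 0.019 0.048 top [ 5.544e-01 -3.093e-01  1.000e-04  2.620e-02] 74.8 4 med [ 0.543 -0.306  0.037]
w1 r [212. 107.] z 0.028 0.102 top [ 0.5402 -0.1222  0.0291  0.0164] 23.0 553 med [ 0.543 -0.129  0.071]
w1 r [392. 339.] z 0.008 0.351 top [ 5.027e-01 -2.404e-01  3.540e-02  3.000e-04] 46.8 19 med [ 0.298 -0.416  0.023]
```

View pics/w1.png

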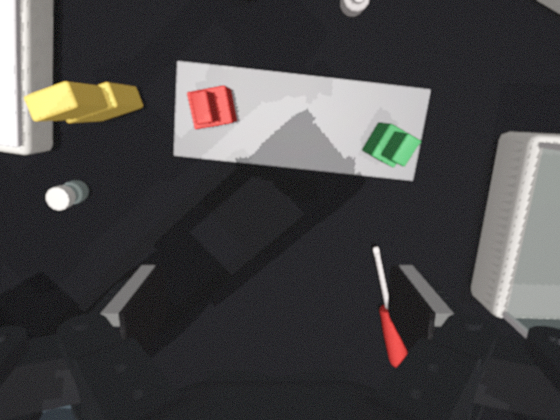

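The wrist picture shows red at (212,107) and green at (392,145) on the mat, with the space midway between them clear. Now I look over the gap.

{"op": "servo_tool", "data": {
  "turn": [
    [0,0,0],
    [0,0,0],
    [0,0,0],
    [0,0,0],
    [0,0,0],
    [0,0,0],
    [0,0,0],
    [0,0,0]
  ],
  "linear": [
    [1.9,-4.2,0],
    [1.9,-4.2,0],
    [1.9,-4.2,0],
    [1.9,-4.2,0],
    [1.9,-4.2,0],
    [1.9,-4.2,0],
    [1.9,-4.2,0],
    [1.9,-4.2,0]
  ],
  "hand": [1,1,1,1,1,1,1,1]
}}

```text
time: 2.25
tcp_pos: [0.5597, 0.1494, 0.3007]
orientation: [3.12, 0.362, -0.001]
contact_force: [-0.0, 0.4, -0.5]
opening: 0.0853
finger_force: 0.0
```

{"op": "servo_tool", "data": {
  "turn": [
    [0,0,4],
    [0,0,4],
    [0,0,0],
    [0,0,0]
  ],
  "linear": [
    [0,0,0],
    [0,0,0],
    [0,0,0],
    [0,0,0]
  ],
  "hand": [1,1,1,1]
}}

```text
time: 2.65
tcp_pos: [0.5596, 0.1481, 0.3006]
orientation: [3.138, 0.147, -0.001]
contact_force: [-0.8, 1.1, 0.1]
opening: 0.0855
finger_force: 0.0
```

```bash
cat > m2.py <<'E'
import sys
from h import *
f=sys.argv[1]
p,d,P,T=snap("wrist"); np.savez(f+".npz",p=p,P=P,T=T); save(f+".png",p)
s=r.observe();M=R.from_rotvec(s["orientation"]).as_matrix()
print(s["tcp_pos"],"yaw",np.degrees(np.arctan2(M[1,0],M[0,0])),"z",M[:,2])
E
python3 m2.py w2; sed 's/("scene","side")/("w2",)/' m.py > m1.py; python3 m1.py
```

```text
[0.55966469 0.14807798 0.30070353] yaw 5.354288841585082 z [-4.01289503e-04 -2.17404393e-04 -9.99999896e-01]
w2 y [119. 100.] z 0.003 0.066 top [0.6176 0.327  0.0092 0.0215] 83.2 51 med [0.618 0.326 0.036]
w2 y [279. 165.] z 0.107 0.17 top [0.5764 0.1489 0.0274 0.012 ] 5.8 554 med [0.582 0.149 0.168]
w2 y [410. 222.] z 0.003 0.139 top [0.5221 0.0037 0.018  0.0433] 57.0 187 med [0.526 0.004 0.077]
w2 r [506. 207.] z 0.011 0.102 top [ 0.5421 -0.1201  0.028   0.0146] 23.7 396 med [ 0.546 -0.112  0.056]
w2 o [309. 170.] z 0.077 0.116 top [0.5698 0.1164 0.1153 0.0079] 4.6 758 med [0.573 0.119 0.11 ]
```

View pics/w2.png

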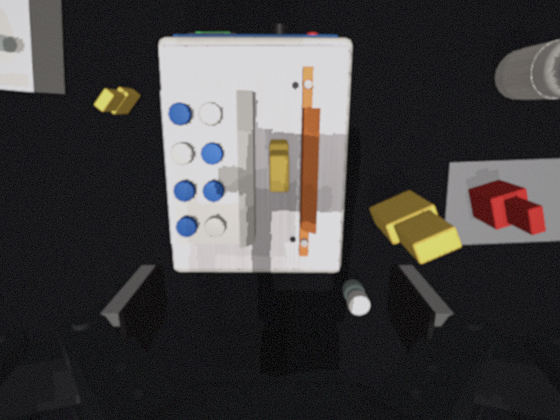

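```bash
python3 - <<'E'
from h import *
a=np.radians(5.3);Rz=np.array([[np.cos(a),np.sin(a)],[-np.sin(a),np.cos(a)]])
z=np.load("w2.npz");P=z["P"].copy()
P[...,:2]=(P[...,:2]-[.5764,.1489])@Rz.T
for v in (118,215): 
    print(v,[(u,)+tuple((1000*P[v,u]).round().astype(int)) for u in range(232,326,3) if P[v,u,0]==P[v,u,0]])
for n in ("scene","side","w2"):
    z=np.load(n+".npz");Q=z["P"].copy();Q[...,:2]=(Q[...,:2]-[.5764,.1489])@Rz.T;Q=Q.reshape(-1,3)
    Q=Q[(np.abs(Q[:,0])<.055)&(np.abs(Q[:,0])>.022)]
    for lo,hi in ((.060,.068),(.068,.073),(.073,.085),(.085,.100),(.100,.112),(.112,.125)):
        s=Q[(Q[:,2]>lo)&(Q[:,2]<hi)&(np.abs(Q[:,1])<.1)][:,1]
        print(n,lo,np.histogram(s,np.arange(-.052,.054,.004))[0])
E
```

```text
118 [(232, np.int64(41), np.int64(43), np.int64(106)), (235, np.int64(41), np.int64(41), np.int64(104)), (238, np.int64(41), np.int64(37), np.int64(114)), (241, np.int64(41), np.int64(34), np.int64(114)), (244, np.int64(41), np.int64(31), np.int64(112)), (247, np.int64(41), np.int64(29), np.int64(109)), (250, np.int64(41), np.int64(26), np.int64(106)), (253, np.int64(40), np.int64(24), np.int64(93)), (256, np.int64(40), np.int64(23), np.int64(68)), (259, np.int64(40), np.int64(20), np.int64(69)), (262, np.int64(40), np.int64(17), np.int64(69)), (265, np.int64(40), np.int64(14), np.int64(68)), (268, np.int64(40), np.int64(10), np.int64(69)), (271, np.int64(40), np.int64(7), np.int64(70)), (274, np.int64(40), np.int64(4), np.int64(70)), (277, np.int64(40), np.int64(1), np.int64(69)), (280, np.int64(40), np.int64(-2), np.int64(67)), (283, np.int64(40), np.int64(-5), np.int64(70)), (286, np.int64(40), np.int64(-8), np.int64(70)), (289, np.int64(40), np.int64(-11), np.int64(69)), (292, np.int64(40), np.int64(-14), np.int64(69)), (295, np.int64(40), np.int64(-17), np.int64(68)), (298, np.i
[... 3115 characters left out ...]
.112 [ 0  0  0  1 51 13  0  0  0  0  0  6  8  5 11  2  0  0  0  0  0  7 62  0
  0  0]
w2 0.06 [27 32  6  4  2  0  0 24 34 32 26 20 19 20 19 27 24 34 25  4  0  0  0  0
  0  0]
w2 0.068 [212 205  87  16   8   0   0 195 218 208 160 157 157 155 172 195 202 211
 219  29   0   0   0   0   0   0]
w2 0.073 [ 0  0  0  0  5 20 20 54  0  0  0  0  0  0  0  0  0  0  0 35  0  0  0  0
  0  0]
w2 0.085 [ 0  0  0  0  0  0  0 65  0  0  0  0  0  0  0  0  0  0  0 68  0  0  0  0
  0  0]
w2 0.1 [  0   0   0   0   6 252 282  50   0   0   0   0   0   0   0   0   0   0
   0 285 311  52  28 280 279 279]
w2 0.112 [  0   0   0 104 288  42   0   0   0   0   0   0   0   0   0   0   0   0
   0   0   5 276 181   0   0   0]
```

The gap walls are at about -24 and +24 mm, so the gap is 48 mm and red is the one to fit. Now I grasp yellow.

{"op": "servo_tool", "data": {
  "turn": [
    [0,0,0],
    [0,0,0],
    [0,0,0],
    [0,0,0],
    [0,0,0],
    [0,0,0],
    [0,0,0],
    [0,0,0]
  ],
  "linear": [
    [0.9,0,2],
    [0.8,0.1,3],
    [0,0,3],
    [0,0,3],
    [0,0,3],
    [0,0,2],
    [0,0,1],
    [0,0,0]
  ],
  "hand": [1,1,1,1,1,1,1,1],
  "force": 30
}}

```text
time: 3.5
tcp_pos: [0.5759, 0.149, 0.1295]
orientation: [3.138, 0.146, -0.004]
contact_force: [-0.3, 0.8, -0.1]
opening: 0.0855
finger_force: 0.0
```

{"op": "servo_tool", "data": {
  "turn": [
    [0,0,0],
    [0,0,0],
    [0,0,0],
    [0,0,0],
    [0,0,0],
    [0,0,0],
    [0,0,0],
    [0,0,0]
  ],
  "linear": [
    [0,0,0],
    [0,0,0],
    [0,0,0],
    [0,0,0],
    [0,0,0],
    [0,0,0],
    [0,0,0],
    [0,0,0]
  ],
  "hand": [-1,-1,-1,-1,-1,-1,-1,-1]
}}

```text
time: 4.3
tcp_pos: [0.5771, 0.1497, 0.1314]
orientation: [3.138, 0.146, 0.002]
contact_force: [0.1, -1.2, 4.2]
opening: 0.0152
finger_force: 32.0
```

{"op": "servo_tool", "data": {
  "turn": [
    [0,0,0],
    [0,0,0],
    [0,0,0],
    [0,0,0],
    [0,0,0],
    [0,0,0],
    [0,0,0]
  ],
  "linear": [
    [0,0,-0.5],
    [0,0,-1.5],
    [0,0,-3],
    [0,0,-3],
    [0,0,-3],
    [0,0,-2],
    [0,0,-1]
  ],
  "hand": [-1,-1,-1,-1,-1,-1,-1]
}}

```text
time: 5.0
tcp_pos: [0.5772, 0.15, 0.2729]
orientation: [-3.138, -0.147, -0.004]
contact_force: [-0.0, 0.9, -0.6]
opening: 0.0153
finger_force: 31.4
```

{"op": "servo_tool", "data": {
  "turn": [
    [0,0,0],
    [0,0,0],
    [0,0,0],
    [0,0,0],
    [0,0,0],
    [0,0,0],
    [0,0,0],
    [0,0,0]
  ],
  "linear": [
    [-0.3,2,0],
    [-0.6,3.5,0],
    [-0.8,4,0],
    [-0.8,4,0],
    [-0.8,4,0],
    [-0.8,4,0],
    [-0.8,4,0],
    [-0.7,4,0]
  ],
  "hand": [-1,-1,-1,-1,-1,-1,-1,-1]
}}

```text
time: 5.8
tcp_pos: [0.5474, -0.1504, 0.2697]
orientation: [-3.137, -0.146, 0.003]
contact_force: [-0.5, 0.4, -0.2]
opening: 0.0157
finger_force: 31.3
```

{"op": "servo_tool", "data": {
  "turn": [
    [0,0,0],
    [0,0,0],
    [0,0,0],
    [0,0,0],
    [0,0,0]
  ],
  "linear": [
    [-0.6,3.5,0],
    [-0.5,2.5,0],
    [0,1,0],
    [0,0,0],
    [0,0,0]
  ],
  "hand": [-1,-1,-1,-1,-1]
}}

```text
time: 6.3
tcp_pos: [0.544, -0.2188, 0.2703]
orientation: [-3.137, -0.147, 0.001]
contact_force: [1.7, -0.2, -1.2]
opening: 0.0152
finger_force: 31.3
```

```bash
python3 m2.py w3; sed 's/("scene","side")/("w3",)/' m.py > m1.py; python3 m1.py
```

```text
[ 0.54408621 -0.21842287  0.27049381] yaw 5.40570742207908 z [-5.15098965e-04  1.11618765e-03 -9.99999244e-01]
w3 y [ 72. 180.] z 0.006 0.138 top [ 0.5242 -0.0226  0.0255  0.0116] 2.2 158 med [ 0.528 -0.025  0.086]
w3 y [277. 265.] z 0.221 0.309 top [ 0.5426 -0.2183  0.0304  0.0154] 6.0 2990 med [ 0.555 -0.218  0.307]
w3 r [187. 167.] z 0.017 0.102 top [ 0.5425 -0.1232  0.0275  0.0136] 24.7 424 med [ 0.546 -0.13   0.058]
w3 r [419. 365.] z 0.017 0.341 top [ 0.5403 -0.2598  0.0016  0.0008] 54.6 5 med [ 0.308 -0.424  0.022]
```

View pics/w3.png

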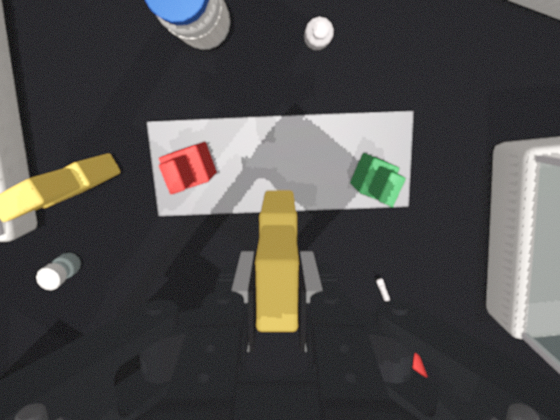

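Yellow is held upright in the gripper, with the free spot below it. I lower it and release.

{"op": "servo_tool", "data": {
  "turn": [
    [0,0,0],
    [0,0,0],
    [0,0,0],
    [0,0,0],
    [0,0,0],
    [0,0,0],
    [0,0,0],
    [0,0,0]
  ],
  "linear": [
    [0,0,2],
    [0,0,4],
    [0,0,4],
    [0,0,4],
    [0,0,3],
    [0,0,2],
    [0,0,1],
    [0,0,0.3]
  ],
  "hand": [-1,-1,-1,-1,-1,-1,-1,-1]
}}

```text
time: 7.15
tcp_pos: [0.5438, -0.2184, 0.067]
orientation: [-3.137, -0.149, 0.002]
contact_force: [-0.5, -0.2, -1.0]
opening: 0.0154
finger_force: 31.3
```

{"op": "servo_tool", "data": {
  "turn": [
    [0,0,0],
    [0,0,0],
    [0,0,0]
  ],
  "linear": [
    [0,0,0.2],
    [0,0,0.1],
    [0,0,0]
  ],
  "hand": [-1,-1,-1]
}}

```text
time: 7.45
tcp_pos: [0.5446, -0.2203, 0.0659]
orientation: [3.137, 0.146, 0.003]
contact_force: [0.3, 0.2, 0.3]
opening: 0.0155
finger_force: 31.3
```

{"op": "servo_tool", "data": {
  "turn": [
    [0,0,0],
    [0,0,0],
    [0,0,0]
  ],
  "linear": [
    [0,0,0.1],
    [0,0,0.1],
    [0,0,0]
  ],
  "hand": [-1,-1,-1]
}}

```text
time: 7.75
tcp_pos: [0.5443, -0.2202, 0.0634]
orientation: [3.138, 0.146, 0.001]
contact_force: [-0.7, -1.5, 3.5]
opening: 0.0155
finger_force: 31.7
```

{"op": "servo_tool", "data": {
  "turn": [
    [0,0,0],
    [0,0,0],
    [0,0,0],
    [0,0,0],
    [0,0,0],
    [0,0,0]
  ],
  "linear": [
    [0,0,0],
    [0,0,0],
    [0,0,0],
    [0,0,0],
    [0,0,0],
    [0,0,0]
  ],
  "hand": [0.05,0.05,0.05,0.05,0.05,0.05]
}}

```text
time: 8.35
tcp_pos: [0.5439, -0.2199, 0.0627]
orientation: [-3.138, -0.146, 0.0]
contact_force: [-0.1, 0.2, -0.0]
opening: 0.0447
finger_force: 0.0
```

{"op": "servo_tool", "data": {
  "turn": [
    [0,0,0],
    [0,0,0],
    [0,0,0],
    [0,0,0],
    [0,0,0],
    [0,0,0],
    [0,0,0],
    [0,0,0]
  ],
  "linear": [
    [0,0,-0.5],
    [0,0,-1.5],
    [0,0,-3],
    [0,0,-3],
    [0,0,-3],
    [0,0,-3],
    [0,0,0],
    [0,0,0]
  ],
  "hand": [0.05,0.05,0.05,0.05,0.05,0.05,0.05,0.05]
}}

```text
time: 9.15
tcp_pos: [0.5443, -0.2201, 0.2037]
orientation: [3.137, 0.146, 0.003]
contact_force: [0.5, 1.2, 0.4]
opening: 0.045
finger_force: 0.0
```

```bash
python3 m2.py w4; sed 's/("scene","side")/("w4",)/' m.py > m1.py; python3 m1.py
```

```text
[ 0.54362966 -0.21967679  0.2024704 ] yaw 5.342415099424441 z [-4.63053471e-04  2.82348981e-04 -9.99999853e-01]
w4 y [276. 178.] z 0.017 0.101 top [ 0.5572 -0.2188  0.0021  0.0126] 14.1 38 med [ 0.558 -0.219  0.063]
w4 y [ 41. 191.] z 0.004 0.116 top [ 0.5218 -0.0252  0.0069  0.0153] 85.9 132 med [ 0.528 -0.026  0.07 ]
w4 r [165. 181.] z 0.013 0.102 top [ 0.5422 -0.123   0.0278  0.0157] 25.4 769 med [ 0.546 -0.13   0.062]
w4 r [427. 403.] z 0.012 0.277 top [ 5.364e-01 -2.626e-01  1.300e-03  3.000e-04] 48.1 7 med [ 0.306 -0.413  0.023]
```

View pics/w4.png

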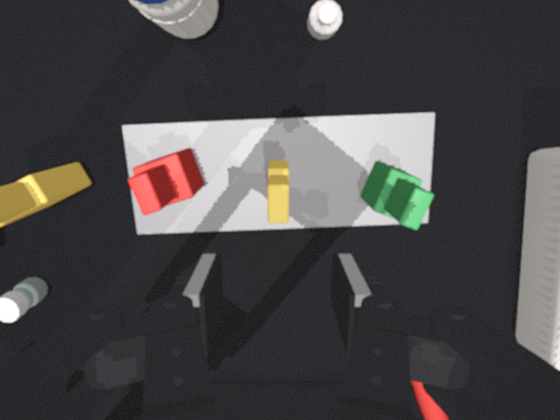

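Yellow stands upright at (277,190) and red is at (165,181). I go to red next.

{"op": "servo_tool", "data": {
  "turn": [
    [0,0,0],
    [0,0,0],
    [0,0,0],
    [0,0,-4.8],
    [0,0,-4.8],
    [0,0,-4.8],
    [0,0,-4.8],
    [0,0,0]
  ],
  "linear": [
    [0.2,-3,0],
    [0.3,-4,0],
    [0.2,-2.7,0],
    [0,0,0],
    [0,0,0],
    [0,0,0],
    [0,0,0],
    [0,0,0]
  ],
  "hand": [0.4,0.4,0.4,0.4,0.4,0.4,0.4,0.4]
}}

```text
time: 10.0
tcp_pos: [0.541, -0.1222, 0.2011]
orientation: [-3.068, -0.668, 0.004]
contact_force: [-1.5, 0.0, 0.7]
opening: 0.0601
finger_force: 0.0
```

```bash
python3 m2.py w5; sed 's/("scene","side")/("w5",)/' m.py > m1.py; python3 m1.py
```

```text
[ 0.54115237 -0.12230192  0.20134603] yaw 24.43863561120143 z [-0.00258663  0.0012182  -0.99999591]
w5 y [133. 159.] z 0.006 0.141 top [ 0.518  -0.0055  0.0229  0.0426] 30.7 435 med [ 0.529 -0.022  0.095]
w5 y [379. 230.] z 0.011 0.101 top [ 0.5453 -0.2137  0.0091  0.0279] 74.6 269 med [ 0.548 -0.213  0.061]
w5 g [481. 270.] z 0.011 0.1 top [ 0.5491 -0.3213  0.0148  0.0282] 77.8 109 med [ 0.551 -0.314  0.07 ]
w5 r [278. 187.] z 0.018 0.102 top [ 0.5419 -0.1218  0.0277  0.016 ] 23.0 789 med [ 0.548 -0.119  0.056]
w5 o [ 2. 13.] z 0.07 0.076 top [0.5783 0.1154 0.021  0.0026] 5.4 84 med [0.582 0.116 0.073]
```

{"op": "servo_tool", "data": {
  "turn": [
    [0,0,0.5],
    [0,0,0],
    [0,0,0],
    [0,0,0],
    [0,0,0],
    [0,0,0],
    [0,0,0]
  ],
  "linear": [
    [0.1,0,2],
    [0,0,3],
    [0,0,3],
    [0,0,3],
    [0,0,2],
    [0,0,0.7],
    [0,0,0]
  ],
  "hand": [0.4,0.4,0.4,0.4,0.4,0.4,0.4],
  "force": 40
}}

```text
time: 10.75
tcp_pos: [0.5419, -0.1219, 0.0645]
orientation: [-3.071, -0.652, 0.004]
contact_force: [-0.0, 0.6, -0.1]
opening: 0.0599
finger_force: 0.0
```

{"op": "servo_tool", "data": {
  "turn": [
    [0,0,0],
    [0,0,0],
    [0,0,0],
    [0,0,0],
    [0,0,0],
    [0,0,0],
    [0,0,0]
  ],
  "linear": [
    [0,0,0],
    [0,0,0],
    [0,0,0],
    [0,0,0],
    [0,0,0],
    [0,0,0],
    [0,0,0]
  ],
  "hand": [-1,-1,-1,-1,-1,-1,-1]
}}

```text
time: 11.45
tcp_pos: [0.5436, -0.1225, 0.0671]
orientation: [3.072, 0.654, 0.003]
contact_force: [-0.8, 1.6, 5.7]
opening: 0.0149
finger_force: 41.6
```

{"op": "servo_tool", "data": {
  "turn": [
    [0,0,0],
    [0,0,0],
    [0,0,0],
    [0,0,0],
    [0,0,0],
    [0,0,0],
    [0,0,0],
    [0,0,0]
  ],
  "linear": [
    [0,0,-0.5],
    [0,0,-2],
    [0,0,-4],
    [0,0,-4],
    [0,0,-4],
    [0,0,-4],
    [0,0,-2],
    [0,0,0]
  ],
  "hand": [-1,-1,-1,-1,-1,-1,-1,-1]
}}

```text
time: 12.25
tcp_pos: [0.5443, -0.1229, 0.2746]
orientation: [3.069, 0.653, 0.009]
contact_force: [0.3, 0.3, -1.4]
opening: 0.015
finger_force: 40.7
```

```bash
cat > gap.py <<'E'
import sys
from h import *
def gap(f,x0=.022,x1=.055):
    a=np.radians(5.3);Rz=np.array([[np.cos(a),np.sin(a)],[-np.sin(a),np.cos(a)]])
    Q=np.load(f+".npz")["P"].copy();Q[...,:2]=(Q[...,:2]-[.5764,.1489])@Rz.T;Q=Q.reshape(-1,3)
    Q=Q[(np.abs(Q[:,0])<x1)&(np.abs(Q[:,0])>x0)]
    for nm,zl,zh,yl,yh in (("deck",.066,.073,-.03,.03),("fencewall",.075,.102,-.03,-.018),("rackwall",.075,.100,.018,.03),("lip",.105,.116,-.04,-.02),("rim",.105,.116,.02,.035)):
        s=Q[(Q[:,2]>zl)&(Q[:,2]<zh)&(Q[:,1]>yl)&(Q[:,1]<yh)]
        if len(s)<15: print(nm,len(s));continue
        k=np.polyfit(s[:,0],s[:,1],1)
        print(f,nm,len(s),"ang",(5.3+np.degrees(np.arctan(k[0]))).round(2),"y0 mm",(1e3*k[1]).round(2),"med y,z",(1e3*np.median(s[:,1:],0)).round(1), "y range",(1e3*np.percentile(s[:,1],[3,97])).round(1))
if __name__=="__main__":
    for f in sys.argv[1:]: gap(f)
E
python3 gap.py w2 scene side; python3 m2.py w6; sed 's/("scene","side")/("w6",)/' m.py > m1.py; python3 m1.py
```

```text
w2 deck 2586 ang 4.78 y0 mm 0.67 med y,z [ 0.9 68.9] y range [-22.5  23.6]
w2 fencewall 149 ang 4.1 y0 mm -24.07 med y,z [-23.6  84.1] y range [-29.3 -23.3]
w2 rackwall 87 ang 5.17 y0 mm 24.54 med y,z [24.5 90. ] y range [24.4 24.7]
w2 lip 892 ang 5.04 y0 mm -30.88 med y,z [-30.9 111.4] y range [-37.2 -24.7]
w2 rim 753 ang 5.26 y0 mm 30.24 med y,z [ 30.3 109.7] y range [25.5 34.8]
scene deck 174 ang 0.18 y0 mm -2.44 med y,z [-3.2 71. ] y range [-25.1  13.4]
scene fencewall 65 ang 4.46 y0 mm -25.72 med y,z [-25.7  88.7] y range [-29.3 -24.9]
rackwall 0
scene lip 103 ang 5.05 y0 mm -30.83 med y,z [-30.7 111.1] y range [-36.7 -25.4]
scene rim 60 ang 5.64 y0 mm 28.77 med y,z [ 28.3 111.1] y range [23.4 34.7]
side deck 113 ang 5.4 y0 mm -20.83 med y,z [-21.5  69.5] y range [-24.7 -15.8]
side fencewall 262 ang 5.13 y0 mm -23.46 med y,z [-23.4  88.3] y range [-24.8 -21.8]
rackwall 0
side lip 189 ang 5.44 y0 mm -29.55 med y,z [-29.7 110.2] y range [-35.  -24.4]
side rim 38 ang 5.3 y0 mm 32.31 med y,z [ 32.4 105.6] y range [29.3 34.8]
[ 0.54325069 -0.12248983  0.27185609] yaw 24.036760606456053 z [ 0.00246441 -0.00118492 -0.99999626]
w6 y [158. 154.] z 0.007 0.141 top [ 0.5179 -0.0053  0.0228  0.0432] 29.9 213 med [ 0.529 -0.021  0.091]
w6 y [358. 212.] z 0.013 0.102 top [ 0.5443 -0.2179  0.0257  0.0112] 4.2 243 med [ 0.548 -0.213  0.065]
w6 g [443. 245.] z 0.011 0.1 top [ 0.5505 -0.3202  0.0218  0.0166] 1.5 43 med [ 0.551 -0.312  0.056]
w6 r [276. 249.] z 0.218 0.309 top [ 0.5421 -0.123   0.03    0.0146] 24.2 2759 med [ 0.553 -0.12   0.269]
w6 o [34. 63.] z 0.073 0.116 top [0.5583 0.1127 0.0918 0.0087] 4.8 745 med [0.558 0.113 0.094]
```

{"op": "servo_tool", "data": {
  "turn": [
    [0,0,4.7],
    [0,0,4.7],
    [0,0,4.7],
    [0,0,4.7],
    [0,0,0]
  ],
  "linear": [
    [0,0,0],
    [0,0,0],
    [0,0,0],
    [0,0,0],
    [0,0,0]
  ],
  "hand": [-1,-1,-1,-1,-1]
}}

```text
time: 12.8
tcp_pos: [0.5417, -0.1218, 0.2682]
orientation: [-3.136, -0.142, 0.006]
contact_force: [-0.3, -0.3, -1.2]
opening: 0.0146
finger_force: 40.6
```

{"op": "servo_tool", "data": {
  "turn": [
    [0,0,0],
    [0,0,0],
    [0,0,0],
    [0,0,0],
    [0,0,0],
    [0,0,0],
    [0,0,0],
    [0,0,0]
  ],
  "linear": [
    [0.4,-2,0],
    [0.8,-4,0],
    [0.9,-4.4,0],
    [0.9,-4.4,0],
    [0.9,-4.4,0],
    [0.9,-4,0],
    [0.6,-2.4,0],
    [0.4,-1.2,0]
  ],
  "hand": [-1,-1,-1,-1,-1,-1,-1,-1]
}}

```text
time: 13.6
tcp_pos: [0.5753, 0.1523, 0.269]
orientation: [-3.138, -0.151, 0.005]
contact_force: [0.1, -0.3, -1.4]
opening: 0.015
finger_force: 40.6
```

{"op": "servo_tool", "data": {
  "turn": [
    [0,0,0],
    [0,0,0],
    [0,0,0],
    [0,0,0],
    [0,0,0]
  ],
  "linear": [
    [0,0,1],
    [0,0,2],
    [0,0,2],
    [0,0,0.5],
    [0,0,0]
  ],
  "hand": [-1,-1,-1,-1,-1]
}}

```text
time: 14.1
tcp_pos: [0.5753, 0.1484, 0.2142]
orientation: [3.138, 0.142, -0.005]
contact_force: [-0.0, 0.1, -0.6]
opening: 0.015
finger_force: 40.6
```

```bash
cat > m3.py <<'E'
from h import *
import subprocess,sys
from gap import gap
for n in ("side","scene"):
    p,d,P,T=snap(n);np.savez("t_"+n+".npz",p=p,P=P,T=T);save(sys.argv[1]+n+".png",p)
E
python3 m2.py w7; python3 gap.py w7; sed 's/("scene","side")/("w7",)/' m.py > m1.py; python3 m1.py
```

```text
[0.57606002 0.14870863 0.21554591] yaw 5.180111734833274 z [-8.99277147e-04 -3.93713713e-04 -9.99999518e-01]
w7 deck 2447 ang 5.4 y0 mm 0.27 med y,z [ 0.7 68.9] y range [-22.7  23.3]
w7 fencewall 172 ang -1.58 y0 mm -19.75 med y,z [-23.8  83.7] y range [-29.9 -23.6]
w7 rackwall 117 ang 5.11 y0 mm 24.47 med y,z [24.3 88.6] y range [24.2 24.5]
w7 lip 1065 ang 7.55 y0 mm -32.43 med y,z [-32.2 112.7] y range [-37.3 -25.1]
w7 rim 834 ang 2.86 y0 mm 31.92 med y,z [ 31.2 110.9] y range [25.4 34.8]
w7 y [ 80. 116.] z 0.002 0.069 top [0.6171 0.3275 0.0093 0.0228] 78.6 112 med [0.619 0.326 0.037]
w7 y [445. 269.] z 0.002 0.14 top [ 0.5184 -0.0044  0.0242  0.0424] 30.7 518 med [0.526 0.004 0.084]
w7 r [276. 248.] z 0.158 0.249 top [0.5734 0.1489 0.0299 0.0146] 5.1 2752 med [0.586 0.15  0.21 ]
w7 o [319. 181.] z 0.092 0.116 top [0.5796 0.1168 0.0995 0.0075] 5.0 1079 med [0.597 0.12  0.112]
```

View pics/w7.png

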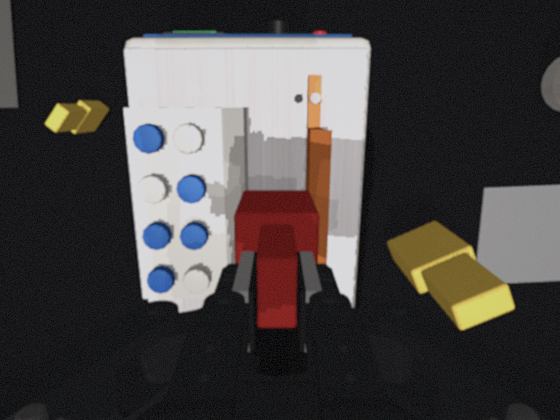

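Red hangs centred over the gap, within 0.1 mm by the measurement. I lower it.

{"op": "servo_tool", "data": {
  "turn": [
    [0,0,0],
    [0,0,0],
    [0,0,0],
    [0,0,0],
    [0,0,0],
    [0,0,0],
    [0,0,0]
  ],
  "linear": [
    [0,0,1],
    [0,0,1],
    [0,0,1],
    [0,0,0.5],
    [0,0,0.5],
    [0,0,0.5],
    [0,0,0.5]
  ],
  "hand": [-1,-1,-1,-1,-1,-1,-1]
}}

```text
time: 14.85
tcp_pos: [0.5763, 0.15, 0.1656]
orientation: [-3.138, -0.144, -0.001]
contact_force: [-0.1, -0.2, -1.4]
opening: 0.015
finger_force: 40.6
```

{"op": "servo_tool", "data": {
  "turn": [
    [0,0,0],
    [0,0,0],
    [0,0,0],
    [0,0,0]
  ],
  "linear": [
    [0,0,0.5],
    [0,0,0.5],
    [0,0,0.5],
    [0,0,0]
  ],
  "hand": [-1,-1,-1,-1]
}}

```text
time: 15.25
tcp_pos: [0.5756, 0.1499, 0.1499]
orientation: [3.138, 0.144, -0.002]
contact_force: [-0.5, 0.8, -1.9]
opening: 0.0145
finger_force: 40.6
```

Underside is now at about 0.087 and inside the walls, with no contact. I continue down.

{"op": "servo_tool", "data": {
  "turn": [
    [0,0,0],
    [0,0,0],
    [0,0,0],
    [0,0,0],
    [0,0,0]
  ],
  "linear": [
    [0,0,0.4],
    [0,0,0.4],
    [0,0,0.4],
    [0,0,0.3],
    [0,0,0]
  ],
  "hand": [-1,-1,-1,-1,-1]
}}

```text
time: 15.75
tcp_pos: [0.576, 0.1499, 0.1355]
orientation: [-3.138, -0.144, 0.001]
contact_force: [-0.3, 0.2, -1.3]
opening: 0.0147
finger_force: 40.6
```

{"op": "servo_tool", "data": {
  "turn": [
    [0,0,0],
    [0,0,0],
    [0,0,0]
  ],
  "linear": [
    [0,0,0.1],
    [0,0,0.1],
    [0,0,0]
  ],
  "hand": [-1,-1,-1]
}}

```text
time: 16.05
tcp_pos: [0.5765, 0.1501, 0.1351]
orientation: [-3.138, -0.144, -0.002]
contact_force: [-2.1, 0.2, 5.8]
opening: 0.0151
finger_force: 41.5
```

{"op": "servo_tool", "data": {
  "turn": [
    [0,0,0],
    [0,0,0],
    [0,0,0],
    [0,0,0],
    [0,0,0],
    [0,0,0]
  ],
  "linear": [
    [0,0,0],
    [0,0,0],
    [0,0,0],
    [0,0,0],
    [0,0,0],
    [0,0,0]
  ],
  "hand": [0.05,0.05,0.05,0.05,0.05,0.05]
}}

```text
time: 16.65
tcp_pos: [0.5761, 0.1499, 0.1337]
orientation: [-3.138, -0.144, 0.0]
contact_force: [0.4, 0.5, 0.2]
opening: 0.0447
finger_force: 0.0
```

{"op": "servo_tool", "data": {
  "turn": [
    [0,0,0],
    [0,0,0],
    [0,0,0],
    [0,0,0],
    [0,0,0],
    [0,0,0],
    [0,0,0],
    [0,0,0]
  ],
  "linear": [
    [0,0,-0.5],
    [0,0,-1.5],
    [0,0,-3],
    [0,0,-3],
    [0,0,-3],
    [0,0,-3],
    [0,0,-1],
    [0,0,0]
  ],
  "hand": [0.05,0.05,0.05,0.05,0.05,0.05,0.05,0.05]
}}

```text
time: 17.45
tcp_pos: [0.5769, 0.15, 0.2855]
orientation: [-3.138, -0.144, -0.006]
contact_force: [-0.5, -0.6, -0.3]
opening: 0.045
finger_force: 0.0
```

```bash
python3 m2.py w8; python3 m3.py fin_; sed 's/("scene","side")/("w8","t_side","t_scene")/' m.py > m1.py; python3 m1.py | grep -E " [yrg] "
python3 -c "
import cv2,numpy as np
a=cv2.imread('pics/w8.png');b=cv2.imread('pics/fin_side.png')
cv2.imwrite('pics/both.png',cv2.resize(np.hstack([a,b]),(800,300)))"
```

```text
[0.57611789 0.14991736 0.28359654] yaw 5.242491627823127 z [ 4.16899952e-04  4.00253742e-05 -9.99999912e-01]
w8 y [116. 118.] z 0.005 0.067 top [0.6173 0.3272 0.0081 0.0218] 78.7 60 med [0.619 0.326 0.036]
w8 y [415. 242.] z 0.003 0.14 top [ 0.5193 -0.0038  0.0225  0.043 ] 29.8 262 med [0.526 0.004 0.077]
w8 r [276. 187.] z 0.088 0.17 top [0.5753 0.1515 0.0272 0.0148] 5.3 671 med [0.581 0.152 0.124]
t_side y [326. 162.] z 0.008 0.102 top [ 0.5411 -0.2182  0.0286  0.0178] 10.4 61 med [ 0.538 -0.212  0.055]
t_side y [291. 196.] z 0.03 0.142 top [ 0.5154 -0.0037  0.02    0.0445] 29.4 158 med [0.506 0.015 0.096]
t_side y [121. 314.] z 0.001 0.071 top [0.6158 0.3328 0.0117 0.0214] 57.0 98 med [0.608 0.337 0.042]
t_side g [343. 145.] z 0.035 0.102 top [ 0.546  -0.3176  0.0071  0.0225] 68.6 16 med [ 0.542 -0.314  0.057]
t_side r [445. 165.] z 0.007 0.027 top [ 0.2982 -0.4156  0.0866  0.0186] 30.3 128 med [ 0.296 -0.412  0.02 ]
t_side r [214. 210.] z 0.089 0.169 top [0.5711 0.1526 0.0294 0.0153] 10.3 138 med [0.562 0.159 0.127]
t_scene y [280. 214.] z 0.007 0.139 top [ 5.271e-01 -5.000e-04  8.200e-03  3.910e-02] 30.1 46 med [ 0.528 -0.001  0.069]
t_scene y [202. 201.] z 0.032 0.101 top [ 0.5501 -0.2151  0.012   0.0248] 55.5 20 med [ 0.554 -0.215  0.068]
t_scene y [401. 283.] z 0.005 0.07 top [0.6248 0.3337 0.0076 0.0174] 29.2 21 med [0.626 0.332 0.036]
t_scene g [170. 199.] z 0.016 0.105 top [ 0.5508 -0.3229  0.0171  0.0272] 77.2 34 med [ 0.558 -0.316  0.056]
t_scene g [344. 291.] z 0.034 0.044 top [0.697  0.2287 0.0047 0.0325] 8.3 29 med [0.697 0.229 0.039]
t_scene r [192. 165.] z 0.019 0.031 top [ 0.3054 -0.418   0.0821  0.0162] 32.4 46 med [ 0.307 -0.416  0.025]
t_scene r [331. 223.] z 0.081 0.172 top [0.5761 0.152  0.0126 0.0297] 87.6 50 med [0.591 0.153 0.124]
```

View pics/both.png

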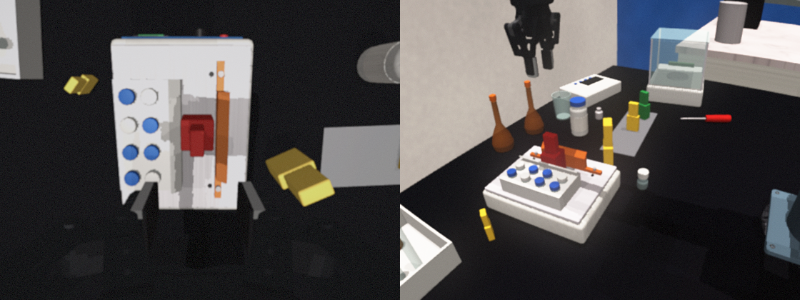

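Red stands in the gap at (197,135), its top at 0.170, which is fully home on the deck. Yellow and green stand upright on the mat. Nothing touches the gripper.

```bash
python3 -c "
from station import r
print(r.job_done())"
```

```text
the job is handed in; nothing more can be done
None
```

The job is handed in: the gap measured 48 mm, so red (the thickest) is in it, upright and fully home on the deck, and yellow and green stand upright on the mat; no verdict was returned.

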